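# Slide the small jar lid out from between its neighbours and press it into the jar

### The arm

A 6-joint arm with a two-finger parallel gripper is mounted at the origin on a cart in front of the work surface, level with it; the furniture and walls round the work are solid. World frame = base frame: x ahead of the robot, y to its left, z up, the work surface at z = 0. Lengths are in mm, angles in rad, forces in N, time in s.
With the tool pointing down it reaches from about 350 to 775 mm from the base axis. Payload 7.3 kg.
Tool frame: the origin (TCP) lies at the very end of the fingers, on their centre line; the grasp point (between the pads) lies 19 mm behind it; x points along the fingers, y is the direction in which the jaws open and shut, and the axes are right-handed (so a half turn about x gives the same grasp; the last joint's range is limited). The gripper opens to 92 mm and grips with 3 to 60 N. Pads are 19 mm wide; open, the fingers measure 130 mm over their backs; the gripper's body (75 mm by 190 mm) begins 47 mm behind the grasp point.
Start: joints at [0.954, 0.342, 1.524, -0, 1.275, -0.146], TCP at [238.129, 467.91, 226.741] pointing down, gripper open.
Joint ranges: [-2.53, 2.53], [-0.77, 2.02], [0.04, 2.7], [-1, 4.14], [0.28, 2.66], [-3.11, 3.11]. Speed limits (rad/s): [2.57, 2.57, 3.14, 3.14, 3.14, 3.14].

### API

Orientations are given as [roll, pitch, yaw] about the fixed x, y, z axes, in that order (R = Rz(yaw) Ry(pitch) Rx(roll)).
In Python, from plant import bot gives the robot as it stands.
- The arm moves only by the tool step_arm, never from a script. Its argument "targets" is a list that holds one entry, the list of rows, each a list of 4 numbers: the shift along the tool's x, y, z in m, then the turn about the tool's x in degrees. A call has exactly 5 rows; each row is the pose to reach, as a shift and turn from the pose measured when the call began, along the tool's axes at that moment; what a row does not reach only later rows make up. A row lasts 1/12 s, in which the tool goes at most 41.7 mm and 7.16 degrees, less where a joint would pass 70% of its speed; a pose out of reach is approached as far as the arm can. A call with a gripper value outside its range is refused whole. "jaw" is the closure, from 0 (fully open) to 1 (shut), set as the call begins (left out, the last holds). The fingers move at their own pace and stop on an object; the grip force is fixed at half the most. Time passes only in rows, so rows that repeat a pose let the fingers close, or fill a call up. It gives the time, the measured TCP pose, the force and the opening at its end, in the units of the state.
- bot.get_obs(): the state, without advancing time (a new reading comes with each control period).
- bot.capture(name): name is "side" or "top" or "wrist"; returns a dict with "color" (420x560x3 uint8, red, green, blue), "depth" (420x560 float32, mm along the optical axis (not along the pixel's ray), 0 where there is no reading), "fov_y" (degrees; the focal length in pixels is half the picture's height over the tangent of half this angle, whatever the lens; pixels are square), "cx", "cy" (the principal point, pixels), "rvec" (rotation vector, rad) and "tvec" (3), from world to camera coordinates, as OpenCV has them. Camera axes: x right, y down, z forward; pixel columns grow to the right and rows downward; lengths in mm; the calibration is good to about 2 mm. A picture is of the moment at which its call begins.
- bot.close_job(): hands the job in, once; it reports no verdict.
The state is a dict: "time": time; "joint_positions": joint angles; "dq": joint speeds; "tau": joint torques, N m; "tool_pos": TCP position; "tcp_rot": TCP orientation; "contact_force": force on the tool from outside, world axes, zero at the start; "moment": the same for the moment, N m; "grip_width": finger opening in mm.
Only numpy, scipy, OpenCV 4.12 (cv2) and the standard library are available. Lean on these libraries where they do the work, as an engineer would, in place of code of your own. Each camera call takes 0.05 s, during which the arm holds its last target. There are 200 camera calls.

### The job

One jar of mushrooms still stands open, and the lid that fits it is the small one, boxed in by four larger lids on the grey draining board. Press a fingertip lightly on top of it and slide it out along the board until there is room for fingers all round it, without shifting the larger lids. Then pick it up, press it gently into the mouth of the jar in its sprung rest until it is fully home, and let go.

Things in the scene. Friction and masses are not known exactly. Their poses are not given: they have to be found in the camera images.
- lid_small: the lid to use, smallest of the five: plain round bamboo push-in lid lying plug down, 65 g. Disc 50 mm across, 8 mm thick, over a plug 38 mm across, 11 mm deep. Origin at the centre of the plug's underside, z up (disc from z = +11 to +19 mm). At the start it touches all four large lids, so no finger fits beside it; the only way out is along the board's -y.
- lid_small_top (a point): centre of the small lid's flat smooth top (no knob), 19 mm above its underside. A fingertip pressing here with a few N drags the lid along the board; more than 20 N on the board spoils it.
- lid_big_1: large bamboo lid, disc 62 mm across, otherwise like the small one (19 mm high, origin at the centre of its underside); lies beside the small lid, on the board's +x side. It does not fit the open jar and has to stay where it lies (4 mm at most).
- lid_big_2: large bamboo lid, disc 62 mm across, otherwise like the small one (19 mm high, origin at the centre of its underside); lies behind the small lid, +x half. It does not fit the open jar and has to stay where it lies (4 mm at most).
- lid_big_3: large bamboo lid, disc 62 mm across, otherwise like the small one (19 mm high, origin at the centre of its underside); lies behind the small lid, -x half. It does not fit the open jar and has to stay where it lies (4 mm at most).
- lid_big_4: large bamboo lid, disc 62 mm across, otherwise like the small one (19 mm high, origin at the centre of its underside); lies beside the small lid, on the board's -x side. It does not fit the open jar and has to stay where it lies (4 mm at most).
- drain_board: flat grey grooved draining board of hard slippery plastic, 210 x 280 x 12 mm, does not move. Origin at the centre of its underside, its long side along its y; top at z = +12 mm. The large lids stand in a horseshoe round the small one, which lies 40 mm from the board's centre towards +y; the horseshoe opens towards the board's -y, where about 150 mm of board lies free.
- capping_rest: sprung jar rest: grey steel foot 116 x 116 x 8 mm with a round steel collar (inside 80 mm, outside 92 mm, top 40 mm above the table); does not move. Origin under its centre, z up. Inside the collar the jar stands on a preloaded spring platform, 34 mm above the table, that gives way when the jar is pressed and rises again (18 mm of travel, about 0.8 N per mm once it starts to move).
- open_jar: the open glass jar with mushrooms in it, loose, 0.4 to 0.65 kg, standing in the rest: 92 mm high, body 76 mm across, thick straight mouth 40 mm inside, 50 mm outside. Origin at the centre of its underside, z up its axis. More than 25 N of the jar on the rest, its own weight included, is too hard for the glass.
- jar_mouth (a point): centre of the open jar's mouth, level with its rim, 92 mm above its underside; it sinks with the jar. Home, the lid's disc lies on the rim (lid's underside 11 mm below this point). The seal round the plug catches when the disc is some 6 or 7 mm above the rim and takes about 6 to 10 N to press past, then the lid slips home; it does not drop in by itself.
Mind the look-alikes: they are no part of the job. Leave any red look-alike of the lid_small alone.

How it is judged (in metres and radians):
On the way:
1. the small lid has been slid at least 20 mm clear of every large lid and still lies flat on the board (horizontal distance between lid_small and lid_big_1 above 0.076 m and horizontal distance between lid_small and lid_big_2 above 0.076 m and horizontal distance between lid_small and lid_big_3 above 0.076 m and horizontal distance between lid_small and lid_big_4 above 0.076 m and z of lid_small in the frame of drain_board below 0.0145 m and angle between lid_small's own z axis and vertical below 0.1 rad), for 0.1 s.
At the end, for the whole second after the job is handed in: The small lid is fully home in the open jar, right way up: disc down on the rim to within about 1 mm, centred within 3 mm and level with the rim within 0.05 rad; the jar stands upright in its rest; all is at rest and let go (z of lid_small in the frame of open_jar between 0.079 and 0.0822 m and horizontal distance between lid_small and open_jar below 0.003 m and angle between the z axis of lid_small and the z axis of open_jar, either way round below 0.05 rad and angle between open_jar's own z axis and vertical below 0.05 rad and z of open_jar in the frame of capping_rest below 0.037 m and horizontal distance between open_jar and capping_rest below 0.006 m and linear speed of each of lid_small, open_jar below 0.01 m/s); the robot touches nothing.
It fails at once if a large lid was shifted by more than 4 mm (distance of any of lid_big_1, lid_big_2, lid_big_3, lid_big_4 from where it was at the start of the episode above 0.004 m).
It fails at once if the small lid was pressed on the board with more than 20 N (contact force between lid_small and drain_board above 20 N).
It fails at once if the jar was pressed on its rest with more than 25 N (contact force between open_jar and capping_rest above 25 N).
It also fails if it takes over 72 s, if anything falls off the work surface, if the arm or the gripper's body presses on something with over 40 N, if the wrist force passes 120 N, or if a joint passes its speed limit or range.

## Working session

There is one attempt and no reset: what is moved stays moved. The work goes in short steps, Python scripts to look and compute and a tool call to move; the robot and the scene stay as the last step left them, time stands still between calls to the robot, and variables do not carry over. Pictures are saved under pics/ and viewed, about 8 in all and at most 12, crops included, and the job is handed in when it is done.

Besides the shell and the picture viewer there is one more tool, called after "Request:" as name(argument=value, ...), one argument or row to a line, values as JSON. step_arm: Moves the arm, as the interface text tells. Its arguments: {"type":"object","properties":{"targets":{"type":"array","items":{"type":"array","items":{"type":"array","items":{"type":"number"}}}},"jaw":{"type":"number"}},"required":["targets"]}

```bash
mkdir -p pics
cat > h.py <<'E'
import numpy as np,cv2
from plant import bot
def cap(n):
    c=bot.capture(n); c['f']=c['color'].shape[0]/2/np.tan(np.radians(c['fov_y'])/2)
    c['R']=cv2.Rodrigues(np.array(c['rvec'],float))[0]; c['t']=np.array(c['tvec'],float).ravel(); return c
def world(c):
    d=c['depth']; v,u=np.mgrid[:d.shape[0],:d.shape[1]]
    P=np.stack([(u-c['cx'])/c['f']*d,(v-c['cy'])/c['f']*d,d],-1)
    W=(P-c['t'])@c['R']; W[d==0]=np.nan; return W
def save(n,im): cv2.imwrite('pics/'+n,cv2.cvtColor(im,cv2.COLOR_RGB2BGR))
E
python3 - <<'E'
from h import *
print(bot.get_obs())
a=cap('top');b=cap('side')
np.savez('top0.npz',W=world(a),c=a['color']);np.savez('side0.npz',W=world(b),c=b['color'])
for c in(a,b):print(c['f'],c['R'].round(3),(-c['R'].T@c['t']).round(0))
save('top.png',a['color']);save('side.png',b['color'])
E
```

```text
{'time': 0.0, 'joint_positions': array([ 9.54044479e-01,  3.42723383e-01,  1.52501200e+00, -1.99683268e-05,
        1.27536751e+00, -1.46010732e-01]), 'dq': array([ 0.00191371, -0.00056918,  0.00028065, -0.00107274,  0.00075685,
        0.00036211]), 'tau': array([-1.45336493e-03, -4.31239522e+01, -2.44216633e+01,  7.17455777e-02,
        5.59667917e-02, -8.70640656e-05]), 'tool_pos': array([237.87110976, 467.5750044 , 226.04635815]), 'tcp_rot': array([-1.70416441,  1.56928597, -2.17489969]), 'contact_force': array([-0.25217042,  0.05645889,  0.05239319]), 'moment': array([ 2.74965561e-02, -2.14200413e-05, -4.19293946e-03]), 'grip_width': 91.61778737268398}
443.05315030866217 [[-0.027 -1.    -0.002]
 [-0.994  0.027 -0.104]
 [ 0.104 -0.001 -0.995]] [413.  24. 943.]
459.1842598100024 [[ 0.986 -0.166 -0.024]
 [-0.097 -0.449 -0.888]
 [ 0.136  0.878 -0.459]] [ 368. -919.  612.]
```

View pics/top.png

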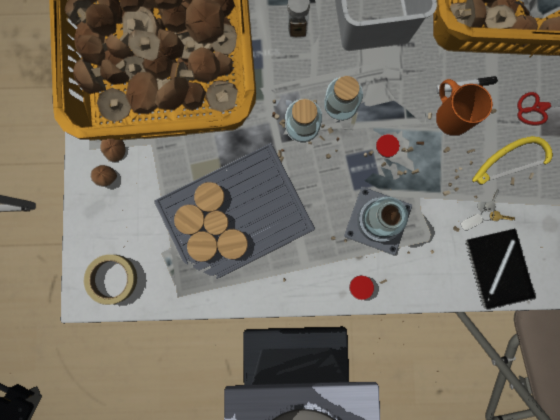

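View pics/side.png

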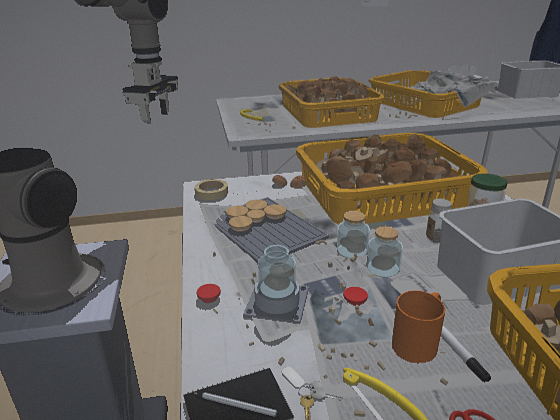

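The top picture shows the small lid at (215,222). The four large lids lie round it at (209,196), (189,219), (202,246) and (232,244). The open jar stands in the rest at (387,215). The red look-alikes are at (388,145) and (361,287), and two jars that are already capped are at (303,112) and (345,90). Next I'll measure positions and take an enlarged crop.

```bash
cat > lids.py <<'E'
from h import *
from scipy import ndimage as ndi
def fit(P):
    A=np.c_[2*P,np.ones(len(P))];s=np.linalg.lstsq(A,(P**2).sum(1),rcond=None)[0]
    return s[0],s[1],np.sqrt(s[2]+s[0]**2+s[1]**2)
def reproj(c,p): 
    q=c['R']@p+c['t']; return q[:2]/q[2]*c['f']+[c['cx'],c['cy']]
def rect(c,x0,y0,w,h,z,s=0.5):
    # orthographic rectified view at height z: rows = x decreasing from x0, cols = y decreasing from y0
    H,Wd=int(h/s),int(w/s); i,j=np.mgrid[:H,:Wd]
    X=np.stack([x0-i*s,y0-j*s,np.full(i.shape,float(z))],-1)
    q=X@c['R'].T+c['t']; m=(q[...,:2]/q[...,2:]*c['f']+[c['cx'],c['cy']]).astype(np.float32)
    return cv2.remap(c['color'],m[...,0],m[...,1],cv2.INTER_CUBIC)
E
python3 - <<'E'
from lids import *
a=cap('top');W=world(a)
for n,(u,v) in dict(s=(215,222),b1=(209,196),b2=(189,219),b3=(202,246),b4=(232,244),board=(255,200),board2=(290,220),rim=(387,215),foot=(356,237),red=(361,287),table=(90,230)).items(): print(n,W[v,u].round(1))
# board corners on z=12
z=W[...,2]
hsv=cv2.cvtColor(a['color'],cv2.COLOR_RGB2HSV)
m=((hsv[...,0]>8)&(hsv[...,0]<25)&(hsv[...,1]>90)); m[:150]=0;m[:,:150]=0;m[270:]=0;m[:,260:]=0
r=m&(z>25)&(z<37);print('top z',np.median(z[r]))
# erode via distance transform -> centers
for (u,v,rad) in [(215,222,25),(209,196,31),(189,219,31),(202,246,31),(232,244,31)]:
    pass
b=((abs(z-12)<4)&(hsv[...,2]<120)); b[:140]=0;b[285:]=0;b[:,:145]=0;b[:,325:]=0
b|=r; l,n=ndi.label(ndi.binary_opening(b,iterations=1));k=np.argmax(ndi.sum(b,l,range(1,n+1)))+1
P=W[l==k][:,:2];print(cv2.minAreaRect(P.astype(np.float32)),len(P))
# rest collar top ring z~40, jar rim z~126
sel=np.zeros(z.shape,bool);sel[175:265,335:425]=1
for lo,hi in((4,12),(36,44),(115,135)):
    Q=W[sel&(z>lo)&(z<hi)];print(lo,len(Q),Q.mean(0).round(1),np.ptp(Q,0).round(0))
    if lo==4:print(cv2.minAreaRect(Q[:,:2].astype(np.float32)))
    if lo==36:print(fit(Q[:,:2]))
np.savez('a.npz',W=W)
c1=rect(a,560,290,170,150,31,.25)
c2=rect(a,560,-60,110,110,126,.25) 
h=max(c1.shape[0],c2.shape[0]);o=np.zeros((h,c1.shape[1],3),np.uint8);o[:c1.shape[0]]=c1
save('crop1.png',o)
save('crop2.png',cv2.resize(a['color'][170:270,330:440],None,fx=5,fy=5,interpolation=cv2.INTER_CUBIC))
E
```

```text
s [489.6 168.4  31.2]
b1 [543.9 180.   32.8]
b2 [497.4 222.3  30.1]
b3 [440.8 195.3  32.7]
b4 [443.3 134.1  30.4]
board [535.7  86.2  11.4]
board2 [491.2  13.2  10.9]
rim [ 488.9 -173.1   91.9]
foot [ 451.7 -125.1    6.6]
red [ 348.  -129.1   18.1]
table [4.824e+02 4.400e+02 4.000e-01]
top z 30.843794041979045
((504.6285400390625, 133.84954833984375), (210.3924102783203, 290.7161560058594), 25.161901473999023) 12060
4 2071 [ 481.8 -157.1    6.7] [184. 198.   8.]
((491.60650634765625, -177.8287811279297), (193.2936248779297, 183.75218200683594), 88.33592224121094)
36 271 [ 476.6 -152.3   39.5] [91. 80.  8.]
(np.float64(486.02307231950067), np.float64(-173.49910390420735), np.float64(42.84798197893256))
115 260 [ 486.1 -172.4  124.5] [49. 49. 15.]
```

View pics/crop1.png

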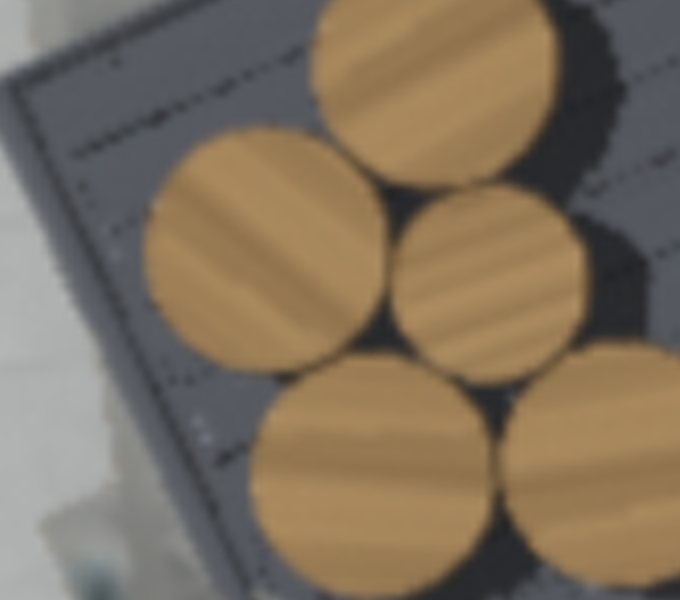

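View pics/crop2.png

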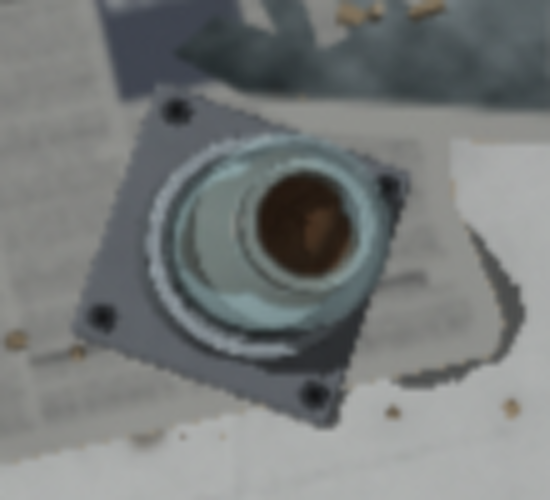

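```bash
cat > go.py <<'E'
from h import *
from scipy.spatial.transform import Rotation as Ro
def go(x,y,z,jawdir=None):
    o=bot.get_obs();R=Ro.from_euler('xyz',o['tcp_rot']).as_matrix()
    d=R.T@(np.array([x,y,z])-o['tool_pos']);a=0
    if jawdir is not None:
        j=R.T@np.array([*jawdir,0.]);a=np.degrees(np.arctan2(j[2],j[1]));a=(a+90)%180-90
    print('t',round(o['time'],2),'pos',o['tool_pos'].round(1),'F',o['contact_force'].round(1),'w',round(o['grip_width'],1),'axes',R.round(3).tolist(),'\nshift',(d/1000).round(4),'turn',round(a,1),'q6',o['joint_positions'][5].round(2))
E
python3 - <<'E'
from go import *
go(489.2,167.5,130,(.43,-.903)); go(489.2,167.5,130,(.903,.43))
E
python3 - <<'E'
from lids import *
from scipy.optimize import least_squares
a=cap('top');W=world(a);z=W[...,2]
S=np.zeros(z.shape,bool);S[175:265,360:425]=1
Q=W[S&(z>121)&(z<131)];print(len(Q),np.median(Q[:,2]));
r=least_squares(lambda p:np.hypot(Q[:,0]-p[0],Q[:,1]-p[1])-22.5,[486,-172],loss='soft_l1');print('rim',r.x)
# lids: radial edge search with known radii in rectified image
im=rect(a,590,290,190,190,31,.25).astype(float);g=cv2.GaussianBlur(im[...,0]-im[...,2],(0,0),2)
def score(p,R):
    t=np.linspace(0,2*np.pi,180);f=lambda rr:cv2.remap(g.astype(np.float32),((290-(p[1]+rr*np.sin(t)))/.25).astype(np.float32)[None],((590-(p[0]+rr*np.cos(t)))/.25).astype(np.float32)[None],1)[0]
    return (f(R-1.5)-f(R+1.5)).mean()
C={}
for n,(x,y),R in [('s',(489,167.5),25),('b1',(542.5,181),31),('b2',(497.5,223.5),31),('b3',(441,197),31),('b4',(444,134.5),31)]:
    b=max(((score((x+i,y+j),R+k),x+i,y+j,R+k) for i in np.arange(-3,3.1,.5) for j in np.arange(-3,3.1,.5) for k in(-.5,0,.5)));print(n,b);C[n]=np.array(b[1:3])
for n in C: print(n,C[n]-C['s'],np.linalg.norm(C[n]-C['s']))
E
```

```text
t 0.15 pos [238.  467.6 226.2] F [-0.4  0.1 -0. ] w 91.8 axes [[-0.001, 0.454, 0.891], [-0.001, 0.891, -0.454], [-1.0, -0.001, -0.0]] 
shift [ 0.0963 -0.1534  0.3601] turn -52.4 q6 -0.15
t 0.15 pos [238.  467.6 226.2] F [-0.4  0.1 -0. ] w 91.8 axes [[-0.001, 0.454, 0.891], [-0.001, 0.891, -0.454], [-1.0, -0.001, -0.0]] 
shift [ 0.0963 -0.1534  0.3601] turn 37.6 q6 -0.15
220 125.45180206072939
rim [ 486.19643376 -172.54723018]
s (np.float32(36.53884), np.float64(489.0), np.float64(167.5), 24.5)
b1 (np.float32(45.967243), np.float64(544.0), np.float64(181.0), 30.5)
b2 (np.float32(45.82602), np.float64(497.5), np.float64(223.5), 30.5)
b3 (np.float32(44.47384), np.float64(440.5), np.float64(197.0), 30.5)
b4 (np.float32(46.76069), np.float64(443.5), np.float64(134.0), 30.5)
s [0. 0.] 0.0
b1 [55.  13.5] 56.632587791835896
b2 [ 8.5 56. ] 56.64141594275341
b3 [-48.5  29.5] 56.76706791793989
b4 [-45.5 -33.5] 56.50221234606659
```

Request:
step_arm(
  targets=[
    [[0.0,-0.015,0.036,5],[0.0,-0.031,0.072,10],[0.0,-0.046,0.108,15],[0.0,-0.061,0.144,20],[0.0,-0.077,0.18,25]],
  ],
  jaw=1,
)

```text
time: 0.62
tool_pos: [364.2, 316.0, 226.3]
tcp_rot: [-1.282, 1.57, -2.193]
contact_force: [-0.1, -0.4, -0.1]
grip_width: 63.2
```

```bash
python3 -c "
from go import *
go(489.2,167.5,60,(.906,.424))"
```

```text
t 0.62 pos [364.2 316.  226.3] F [-0.1 -0.4 -0.1] w 63.2 axes [[-0.001, 0.79, 0.613], [-0.001, 0.613, -0.79], [-1.0, -0.001, 0.0]] 
shift [0.1663 0.0078 0.1939] turn 12.7 q6 -0.1
```

Request:
step_arm(
  targets=[
    [[0.0,0.002,0.038,4],[0.005,0.003,0.076,8],[0.02,0.005,0.114,12],[0.04,0.006,0.15,12.7],[0.06,0.007,0.18,12.7]],
  ],
)

```text
time: 1.03
tool_pos: [481.7, 175.9, 166.0]
tcp_rot: [0.622, 1.569, -0.513]
contact_force: [-0.2, 0.2, -0.2]
grip_width: 29.5
```

```bash
python3 -c "
from go import *
go(489.2,167.5,50,(.906,.424))
c=cap('wrist');save('w1.png',c['color']);print(c['R'].round(2).tolist(),(-c['R'].T@c['t']).round(0))"
```

```text
t 1.03 pos [481.7 175.9 166. ] F [-0.2  0.2 -0.2] w 29.5 axes [[0.001, 0.906, 0.423], [-0.001, 0.423, -0.906], [-1.0, 0.001, 0.001]] 
shift [0.116  0.0032 0.0107] turn -0.1 q6 -0.23
[[0.91, 0.42, 0.0], [0.4, -0.87, 0.29], [0.12, -0.26, -0.96]] [448. 246. 323.]
```

View pics/w1.png

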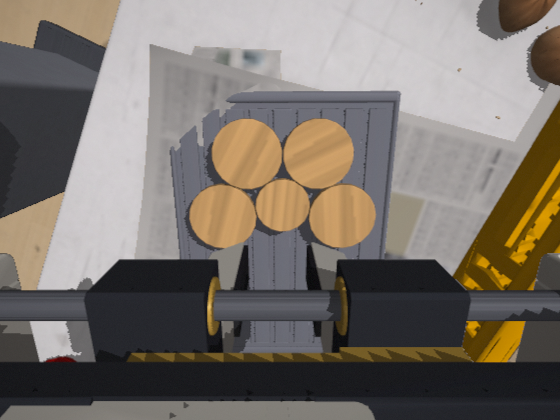

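The wrist view shows the small lid at (282,206), between large lids at (223,216), (247,153), (318,153) and (342,216). I'll measure its centre from this view as a check while I descend.

```bash
python3 -c "
from lids import *
c=cap('wrist');W=world(c)
for u,v in((282,206),(223,216),(247,153),(318,153),(342,216)):print(W[v,u].round(1))
r=c['R']; 
for u,v in((282,206),(223,216),(342,216)):
  d=r.T@np.array([(u-c['cx'])/c['f'],(v-c['cy'])/c['f'],1]);p=-r.T@c['t'];print((p+d*(31-p[2])/d[2]).round(1))"
```

```text
[490.5 162.9  30.7]
[446.1 131.9  31.1]
[443.2 193.4  31.7]
[498.3 218.8  30.1]
[544.1 177.   29.4]
[490.4 163.   31. ]
[446.1 131.9  31. ]
[543.6 177.3  31. ]
```

Request:
step_arm(
  targets=[
    [[0.03,0.003,0.011,0],[0.06,0.003,0.011,0],[0.09,0.003,0.011,0],[0.112,0.003,0.011,0],[0.116,0.003,0.011,0]],
  ],
)

```text
time: 1.55
tool_pos: [484.9, 165.2, 43.9]
tcp_rot: [-1.695, 1.558, -2.832]
contact_force: [-0.6, -0.2, -0.0]
grip_width: 0.4
```

```bash
python3 -c "
from lids import *
from go import *
c=cap('wrist');W=world(c);save('w2.png',c['color']);b=cap('top');save('t2.png',b['color'][150:300,130:330].repeat(4,0).repeat(4,1))
o=bot.get_obs();print(o['dq'].round(3));
go(490,165.2,34,(.906,.424))"
```

```text
[ 0.001 -0.042 -0.033 -0.     0.011 -0.001]
t 1.65 pos [487.  165.7  46.8] F [-0.1 -0.4  0.6] w 0.8 axes [[-0.007, 0.907, 0.421], [-0.003, 0.421, -0.907], [-1.0, -0.008, -0.0]] 
shift [0.0128 0.0027 0.0017] turn -0.2 q6 -0.25
```

View pics/t2.png

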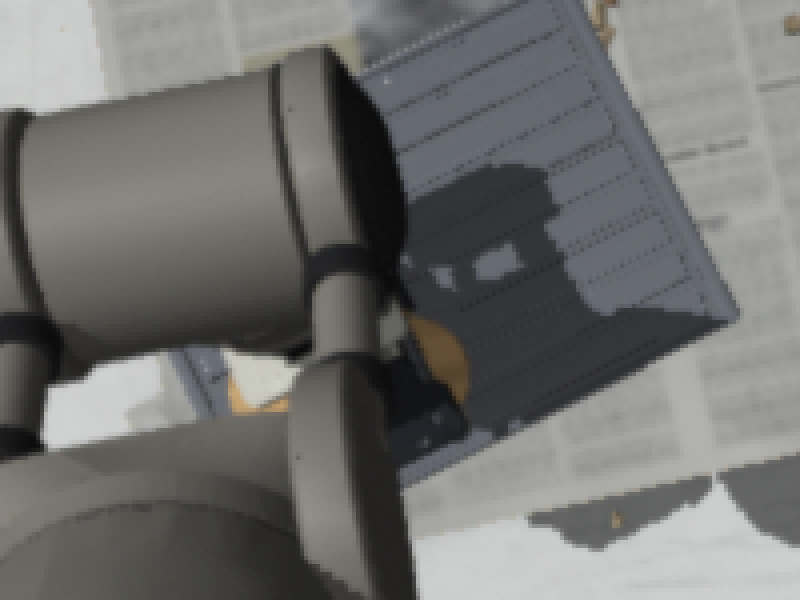

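The arm blocks the top view here. It also overshoots by several mm after a fast stop, so I'll approach slowly.

Request:
step_arm(
  targets=[
    [[0.002,0.001,0.001,0],[0.004,0.002,0.002,0],[0.006,0.0027,0.0017,0],[0.008,0.0027,0.0017,0],[0.009,0.0027,0.0017,0]],
  ],
)

```text
time: 2.07
tool_pos: [490.3, 165.3, 38.1]
tcp_rot: [-1.586, 1.564, -2.723]
contact_force: [-1.1, 0.0, -0.4]
grip_width: 0.8
```

```bash
python3 -c "
from go import *
c=cap('wrist');save('w2.png',c['color'][90:300,130:430].repeat(2,0).repeat(2,1))
go(490,165.2,34,(.906,.424))"
```

```text
t 2.12 pos [490.1 165.3  37.8] F [ 0.8 -0.3 -0.3] w 0.5 axes [[-0.007, 0.907, 0.421], [-0.003, 0.421, -0.907], [-1.0, -0.008, -0.0]] 
shift [ 0.0038 -0.0001  0.    ] turn -0.2 q6 -0.25
```

View pics/w2.png

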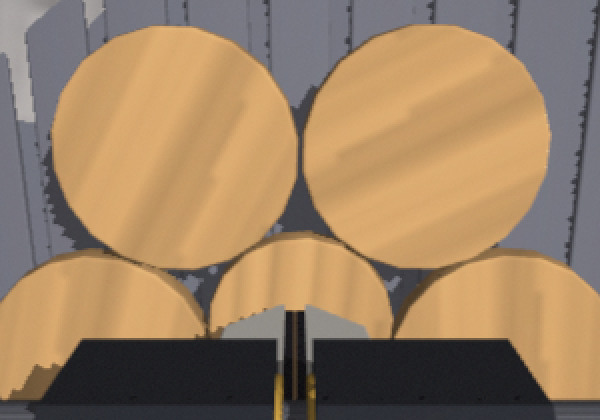

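The fingertips at (295,320) are within 2 mm of the small lid's centre (301,~315) in the crop and clear of the large lids. Going down to touch.

Request:
step_arm(
  targets=[
    [[0.001,0.0,0.0,0],[0.002,0.0,0.0,0],[0.003,0.0,0.0,0],[0.004,0.0,0.0,0],[0.005,0.0,0.0,0]],
  ],
)

```text
time: 2.53
tool_pos: [490.1, 165.2, 32.7]
tcp_rot: [-1.605, 1.563, -2.742]
contact_force: [-0.8, 0.8, -0.5]
grip_width: 0.1
```

Request:
step_arm(
  targets=[
    [[0.0003,0.0,0.0,0],[0.0006,0.0,0.0,0],[0.0009,0.0,0.0,0],[0.0012,0.0,0.0,0],[0.0012,0.0,0.0,0]],
  ],
)

```text
time: 2.95
tool_pos: [490.0, 165.2, 31.5]
tcp_rot: [-1.608, 1.563, -2.745]
contact_force: [0.3, 0.4, -0.1]
grip_width: 0.4
```

Request:
step_arm(
  targets=[
    [[0.0002,0.0,0.0,0],[0.0004,0.0,0.0,0],[0.0006,0.0,0.0,0],[0.0008,0.0,0.0,0],[0.0008,0.0,0.0,0]],
  ],
)

```text
time: 3.37
tool_pos: [490.1, 165.2, 31.3]
tcp_rot: [-1.591, 1.564, -2.728]
contact_force: [-1.2, -0.4, 7.0]
grip_width: 0.6
```

Request:
step_arm(
  targets=[
    [[0.0005,0.0,0.001,0],[0.0005,0.0,0.002,0],[0.0005,0.0,0.004,0],[0.0005,0.0,0.006,0],[0.0005,0.0,0.008,0]],
  ],
)

```text
time: 3.78
tool_pos: [493.8, 158.4, 31.3]
tcp_rot: [-1.639, 1.565, -2.775]
contact_force: [-1.6, 2.7, 4.6]
grip_width: 0.4
```

```bash
python3 -c "
from go import *
c=cap('wrist');save('w3.png',c['color'][90:300,130:430].repeat(2,0).repeat(2,1))
go(490,165.2,31,(.906,.424))"
```

```text
t 3.83 pos [494.  158.1  31.3] F [-0.9  2.8  5.5] w 0.3 axes [[-0.006, 0.907, 0.42], [-0.002, 0.42, -0.907], [-1.0, -0.006, -0.0]] 
shift [ 0.0003 -0.0006 -0.0081] turn -0.2 q6 -0.27
```

View pics/w3.png

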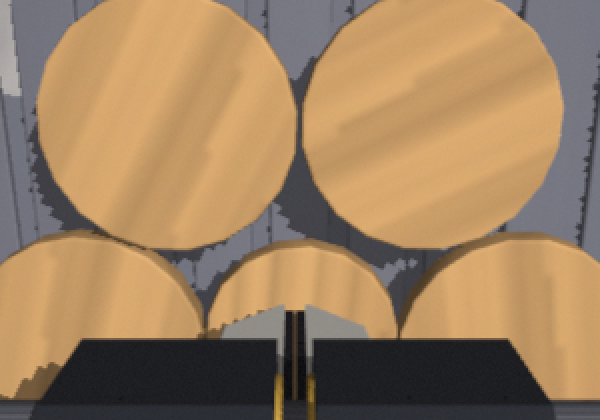

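The small lid has followed the fingertip: it stays at (301,~315) while the back lids recede, and the side lids still show gaps. Continuing.

Request:
step_arm(
  targets=[
    [[0.0005,0.0,0.002,0],[0.0005,0.0,0.004,0],[0.0005,0.0,0.006,0],[0.0005,0.0,0.009,0],[0.0005,0.0,0.012,0]],
  ],
)

```text
time: 4.25
tool_pos: [499.4, 147.6, 31.3]
tcp_rot: [-1.659, 1.566, -2.796]
contact_force: [-0.5, 2.1, 5.1]
grip_width: 0.3
```

Request:
step_arm(
  targets=[
    [[0.0005,0.0,0.003,0],[0.0005,0.0,0.006,0],[0.0005,0.0,0.009,0],[0.0005,0.0,0.012,0],[0.0005,0.0,0.015,0]],
  ],
)

```text
time: 4.67
tool_pos: [506.1, 134.3, 31.3]
tcp_rot: [-1.749, 1.567, -2.886]
contact_force: [-0.8, 2.2, 4.9]
grip_width: 0.3
```

Request:
step_arm(
  targets=[
    [[0.0005,0.0,0.003,0],[0.0005,0.0,0.006,0],[0.0005,0.0,0.009,0],[0.0005,0.0,0.012,0],[0.0005,0.0,0.015,0]],
  ],
)

```text
time: 5.08
tool_pos: [512.8, 121.0, 31.3]
tcp_rot: [-1.903, 1.568, -3.04]
contact_force: [-0.8, 3.1, 5.0]
grip_width: 0.6
```

Request:
step_arm(
  targets=[
    [[0.0005,0.0,0.003,0],[0.0005,0.0,0.006,0],[0.0005,0.0,0.009,0],[0.0005,0.0,0.012,0],[0.0005,0.0,0.015,0]],
  ],
)

```text
time: 5.5
tool_pos: [519.4, 107.6, 31.3]
tcp_rot: [-2.287, 1.569, 2.859]
contact_force: [-0.7, 2.2, 5.5]
grip_width: 0.3
```

Request:
step_arm(
  targets=[
    [[0.0005,0.0,0.003,0],[0.0005,0.0,0.006,0],[0.0005,0.0,0.009,0],[0.0005,0.0,0.012,0],[0.0005,0.0,0.015,0]],
  ],
)

```text
time: 5.92
tool_pos: [526.1, 94.3, 31.3]
tcp_rot: [3.116, 1.57, 1.979]
contact_force: [-0.6, 2.8, 5.1]
grip_width: 0.1
```

Request:
step_arm(
  targets=[
    [[0.0005,0.0,0.003,0],[0.0005,0.0,0.006,0],[0.0005,0.0,0.009,0],[0.0005,0.0,0.012,0],[0.0005,0.0,0.014,0]],
  ],
)

```text
time: 6.33
tool_pos: [532.4, 81.8, 31.3]
tcp_rot: [2.342, 1.569, 1.204]
contact_force: [-1.6, 2.2, 5.3]
grip_width: 0.2
```

Request:
step_arm(
  targets=[
    [[-0.002,0.0,0.0,0],[-0.01,0.0,0.0,0],[-0.03,0.0,0.0,0],[-0.06,0.0,0.0,0],[-0.08,0.0,0.0,0]],
  ],
  jaw=1,
)

```text
time: 6.75
tool_pos: [532.7, 81.7, 113.5]
tcp_rot: [1.81, 1.568, 0.673]
contact_force: [1.8, -0.0, 0.6]
grip_width: 0.6
```

```bash
python3 -c "
from lids import *
from go import *
go(536,70,100,(.906,.424))
c=cap('wrist');W=world(c);save('w4.png',c['color']);np.save('w4.npy',W)"
```

```text
t 6.75 pos [532.7  81.7 113.5] F [ 1.8 -0.   0.6] w 0.6 axes [[0.002, 0.907, 0.42], [0.001, 0.42, -0.907], [-1.0, 0.002, -0.001]] 
shift [ 0.0135 -0.002   0.012 ] turn -0.2 q6 -0.43
```

View pics/w4.png

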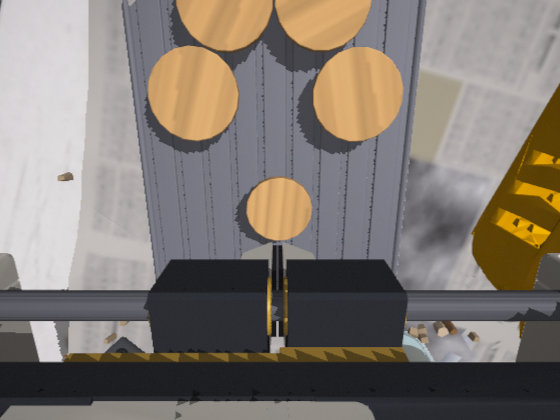

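The small lid lies alone at (279,209), well clear of the large lids, whose layout is unchanged. Measuring it for the grasp.

```bash
cat >> lids.py <<'E'
def disc(c,x,y,z,R,n=3,rgb=lambda im:im[...,0]-im[...,2],half=None):
    s=.25;L=R+12
    def m(px,py):
        im=rect(c,px+L,py+L,2*L,2*L,z,s).astype(np.float32);return cv2.GaussianBlur(rgb(im),(0,0),2)
    g=m(x,y);t=np.linspace(0,2*np.pi,240)
    if half is not None:t=t[half(t)]
    def sc(i,j,rr):
        f=lambda q:cv2.remap(g,((L-(j+q*np.sin(t)))/s).astype(np.float32)[None],((L-(i+q*np.cos(t)))/s).astype(np.float32)[None],1)[0]
        return (f(rr-1.2)-f(rr+1.2)).mean()
    b=max((sc(i,j,R+k),x+i,y+j,R+k) for i in np.arange(-6,6.1,.5) for j in np.arange(-6,6.1,.5) for k in(-.5,0,.5))
    return np.round(b,2)
E
python3 - <<'E'
from lids import *
from go import *
c=cap('wrist');W=world(c);print(W[209,279].round(1))
d=c['R'].T@np.array([(279-c['cx'])/c['f'],(209-c['cy'])/c['f'],1]);p=-c['R'].T@c['t'];q=p+d*(31-p[2])/d[2];print(q)
print('lid',disc(c,q[0],q[1],31,25))
for n,x,y in(('b1',544,179),('b4',444,133)):print(n,disc(c,x,y,31,31))
go(533,81,100,(.906,.424))
E
```

```text
[536.5  82.   29.7]
[536.28484776  82.34496548  31.        ]
lid [ 98.62 532.78  82.84  24.5 ]
b1 [102.88 547.5  179.    30.5 ]
b4 [101.08 446.   132.5   30.5 ]
t 6.85 pos [534.6  81.8 115.2] F [-0.2 -0.   0.2] w 0.4 axes [[0.008, 0.907, 0.42], [0.002, 0.42, -0.907], [-1.0, 0.008, 0.002]] 
shift [ 0.0151 -0.0019  0.    ] turn -0.2 q6 -0.43
```

Request:
step_arm(
  targets=[
    [[0.005,-0.001,0.0,0],[0.01,-0.001,0.0,0],[0.015,-0.001,0.0,0],[0.018,-0.001,0.0,0],[0.018,-0.001,0.0,0]],
  ],
  jaw=0.3,
)

```text
time: 7.27
tool_pos: [532.7, 81.4, 95.2]
tcp_rot: [1.483, 1.566, 0.345]
contact_force: [0.4, 0.2, 0.3]
grip_width: 29.5
```

Request:
step_arm(
  targets=[
    [[0.0,0.0,0.0,0],[0.0,0.0,0.0,0],[0.0,0.0,0.0,0],[0.0,0.0,0.0,0],[0.0,0.0,0.0,0]],
  ],
)

```text
time: 7.68
tool_pos: [532.8, 81.4, 95.3]
tcp_rot: [1.46, 1.566, 0.323]
contact_force: [0.6, 0.3, -0.1]
grip_width: 61.7
```

Run:
```python
from lids import *
from go import *
c=cap('wrist')
print('lid',disc(c,533,83,31,25))
for n,x,y in(('b1',544,179),('b4',444,133)):print(n,disc(c,x,y,31,31))
save('w5.png',c['color'][100:340,120:440].repeat(2,0).repeat(2,1))
go(533,81.5,20,(.906,.424))
print(bot.get_obs()['dq'].round(3))
```

```text
lid [ 97.6 533.   83.   24.5]
b1 [101.15 547.   179.    30.5 ]
b4 [ 99.35 446.   132.5   30.5 ]
t 7.73 pos [532.8  81.3  95.3] F [0.3 0.5 0.5] w 63.1 axes [[0.004, 0.907, 0.42], [0.002, 0.42, -0.907], [-1.0, 0.005, 0.001]] 
shift [ 0.0753 -0.0001 -0.0001] turn -0.2 q6 -0.43
[-0.    -0.002  0.001  0.    -0.002 -0.003]
```

View pics/w5.png

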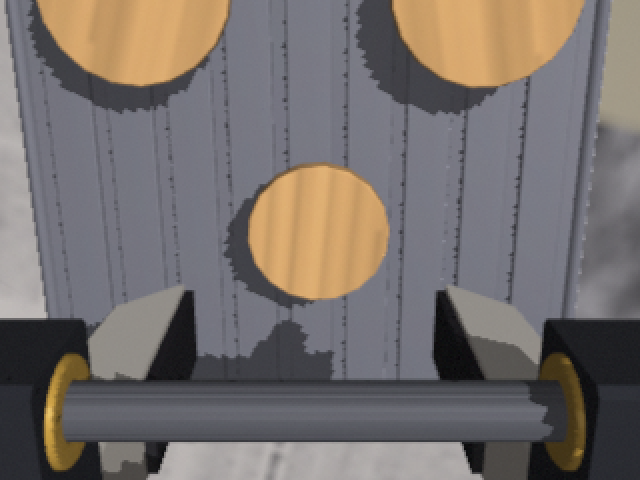

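Request:
step_arm(
  targets=[
    [[0.012,0.0,-0.0025,0],[0.026,0.0,-0.0025,0],[0.042,0.0,-0.0025,0],[0.054,0.0,-0.0025,0],[0.06,0.0,-0.0025,0]],
  ],
)

```text
time: 8.15
tool_pos: [531.3, 83.7, 34.0]
tcp_rot: [1.651, 1.568, 0.514]
contact_force: [-1.0, -0.2, -1.0]
grip_width: 64.3
```

Request:
step_arm(
  targets=[
    [[0.003,0.0,0.0,0],[0.006,0.0,0.0,0],[0.009,0.0,0.0,0],[0.011,0.0,0.0,0],[0.012,0.0,0.0,0]],
  ],
)

```text
time: 8.57
tool_pos: [531.5, 83.7, 22.2]
tcp_rot: [1.574, 1.567, 0.436]
contact_force: [0.6, 1.0, -0.6]
grip_width: 64.0
```

```bash
python3 -c "
from go import *
go(531.7,83.7,19.5,(.906,.424))"
```

```text
t 8.57 pos [531.5  83.7  22.2] F [ 0.6  1.  -0.6] w 64.0 axes [[0.003, 0.907, 0.42], [0.001, 0.42, -0.907], [-1.0, 0.003, -0.0]] 
shift [0.0027 0.0002 0.0001] turn -0.2 q6 -0.42
```

Request:
step_arm(
  targets=[
    [[0.001,0.0,0.0,0],[0.002,0.0,0.0,0],[0.0025,0.0,0.0,0],[0.0025,0.0,0.0,0],[0.0025,0.0,0.0,0]],
  ],
)

```text
time: 8.98
tool_pos: [531.5, 83.7, 19.8]
tcp_rot: [1.559, 1.567, 0.422]
contact_force: [0.2, 0.5, 0.0]
grip_width: 64.4
```

Request:
step_arm(
  targets=[
    [[0.0,0.0,0.0,0],[0.0,0.0,0.0,0],[0.0,0.0,0.0,0],[0.0,0.0,0.0,0],[0.0,0.0,0.0,0]],
  ],
  jaw=1,
)

```text
time: 9.4
tool_pos: [531.6, 83.8, 19.8]
tcp_rot: [1.538, 1.567, 0.401]
contact_force: [-0.0, -0.8, 0.8]
grip_width: 48.8
```

Request:
step_arm(
  targets=[
    [[-0.001,0.0,0.0,0],[-0.003,0.0,0.0,0],[-0.006,0.0,0.0,0],[-0.01,0.0,0.0,0],[-0.015,0.0,0.0,0]],
  ],
)

```text
time: 9.82
tool_pos: [531.4, 83.7, 35.1]
tcp_rot: [1.587, 1.567, 0.449]
contact_force: [0.6, 0.2, -0.9]
grip_width: 48.9
```

Request:
step_arm(
  targets=[
    [[-0.015,0.0,0.0,0],[-0.035,0.0,0.0,0],[-0.06,0.0,0.0,0],[-0.085,0.0,0.0,0],[-0.11,0.0,0.0,0]],
  ],
)

```text
time: 10.23
tool_pos: [530.9, 83.6, 146.8]
tcp_rot: [1.567, 1.567, 0.43]
contact_force: [0.9, -1.1, -0.9]
grip_width: 48.7
```

```bash
python3 -c "
from go import *
go(487,-172.5,180,(.906,.424))"
```

```text
t 10.23 pos [530.9  83.6 146.8] F [ 0.9 -1.1 -0.9] w 48.7 axes [[0.003, 0.907, 0.42], [0.001, 0.42, -0.907], [-1.0, 0.004, 0.0]] 
shift [-0.0337 -0.1473  0.2139] turn -0.2 q6 -0.42
```

Request:
step_arm(
  targets=[
    [[-0.01,-0.012,0.022,0],[-0.02,-0.028,0.052,0],[-0.03,-0.045,0.083,0],[-0.034,-0.061,0.113,0],[-0.034,-0.077,0.143,0]],
  ],
)

```text
time: 10.65
tool_pos: [521.2, -80.2, 182.4]
tcp_rot: [1.227, 1.565, 0.09]
contact_force: [0.2, -0.1, -1.2]
grip_width: 49.2
```

Request:
step_arm(
  targets=[
    [[0.0,-0.016,0.03,0],[0.0,-0.032,0.06,0],[0.0,-0.048,0.09,0],[0.0,-0.06,0.112,0],[0.0,-0.068,0.127,0]],
  ],
)

```text
time: 11.07
tool_pos: [512.4, -226.8, 182.8]
tcp_rot: [1.079, 1.564, -0.06]
contact_force: [1.3, 0.8, -1.1]
grip_width: 48.9
```

Request:
step_arm(
  targets=[
    [[0.0,0.0,0.0,0],[0.0,0.0,0.0,0],[0.0,0.0,0.0,0],[0.0,0.0,0.0,0],[0.0,0.0,0.0,0]],
  ],
)

```text
time: 11.48
tool_pos: [512.6, -225.5, 183.0]
tcp_rot: [1.114, 1.564, -0.023]
contact_force: [-0.1, 0.4, -0.6]
grip_width: 49.4
```

```bash
python3 -c "
from go import *
go(487,-172.5,180,(.906,.424))
c=cap('wrist');np.savez('w6.npz',**c);save('w6.png',c['color'])"
```

```text
t 11.48 pos [ 512.6 -225.5  183. ] F [-0.1  0.4 -0.6] w 49.4 axes [[0.007, 0.907, 0.42], [-0.0, 0.42, -0.907], [-1.0, 0.006, 0.003]] 
shift [ 0.0028 -0.0009 -0.0589] turn -0.2 q6 -0.99
```

View pics/w6.png

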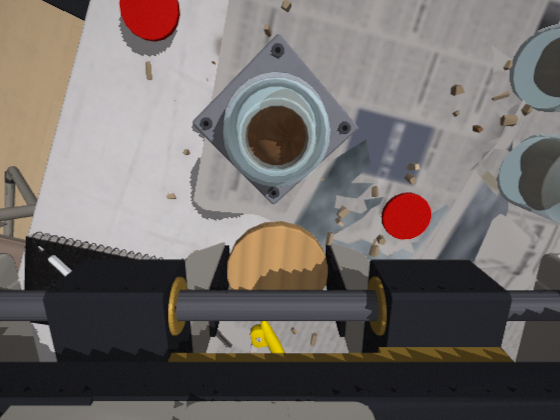

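The lid is held at (278,~268) and the jar mouth is at (276,135). Next I'll fit both in this one camera so that calibration errors mostly cancel.

```bash
cat > m.py <<'E'
from lids import *
from go import *
from scipy.optimize import least_squares
def rimlid(c,o,verbose=1):
    W=world(c);z=W[...,2];tp=o['tool_pos']
    R=Ro.from_euler('xyz',o['tcp_rot']).as_matrix()
    u,v=np.meshgrid(np.arange(560),np.arange(420));near=np.hypot(W[...,0]-488,W[...,1]+172)<32
    Q=W[near&(z>119)&(z<133)];r=np.hypot(Q[:,0]-Q[:,0].mean(),Q[:,1]-Q[:,1].mean())
    p=least_squares(lambda p:np.hypot(Q[:,0]-p[0],Q[:,1]-p[1])-p[2],[487,-172,22.5],loss='soft_l1').x
    ext=[(Q[:,:2]@R[:2,k]).max()/2+(Q[:,:2]@R[:2,k]).min()/2 for k in(1,2)]
    print('rim n',len(Q),'z',np.median(Q[:,2]).round(1),'fit',p.round(1),'extent-centre',(R[:2,1:]@ext).round(1),'spans',[np.ptp(Q[:,:2]@R[:2,k]).round(1) for k in(1,2)])
    L=W[(np.hypot(W[...,0]-tp[0],W[...,1]-tp[1])<40)&(abs(z-tp[2]-11)<6)&(c['color'][...,0].astype(int)-c['color'][...,2]>50)]
    print('lid n',len(L),'z',np.median(L[:,2]).round(1),'tilt',np.linalg.lstsq(np.c_[L[:,:2]-L[:,:2].mean(0),np.ones(len(L))],L[:,2],rcond=None)[0].round(3))
    a0=np.arctan2(-R[1,2],-R[0,2]);zt=tp[2]+11.2
    d=disc(c,tp[0],tp[1],zt,25,half=lambda t:abs((t-a0+np.pi)%(2*np.pi)-np.pi)<1.1);print('lid edge fit',d)
    # edge of depth points
    e=L[:,:2]@R[:2,1:];print('lid y-range',e.min(0).round(1)-R[:2,1:].T@tp[:2],e.max(0).round(1)-R[:2,1:].T@tp[:2])
    for name,q in(('fit',p[:2]),('ext',R[:2,1:]@ext)): print('tool y,z shift lid->rim',name,(R[:2,1:].T@(q-d[1:3])).round(1))
E
python3 - <<'E'
from m import *
o=bot.get_obs();c=cap('wrist');rimlid(c,o)
E
```

```text
rim n 1894 z 125.2 fit [ 487.9 -175.    22.1] extent-centre [ 488.1 -175.1] spans [np.float64(49.4), np.float64(48.7)]
lid n 4586 z 193.4 tilt [ 1.00000e-02 -2.10000e-02  1.93268e+02]
lid edge fit [  71.83  512.1  -226.17   24.5 ]
lid y-range [-25.35142869 -23.23154725] [21.84857131 11.46845275]
tool y,z shift lid->rim fit [ -0.4 -56.6]
tool y,z shift lid->rim ext [ -0.4 -56.5]
```

Request:
step_arm(
  targets=[
    [[0.0,0.0,-0.01,0],[0.0,0.0,-0.024,0],[0.0,-0.001,-0.04,0],[0.005,-0.0012,-0.052,0],[0.01,-0.0012,-0.0572,0]],
  ],
)

```text
time: 12.0
tool_pos: [486.7, -172.3, 172.9]
tcp_rot: [1.169, 1.564, 0.033]
contact_force: [-0.4, 0.4, -1.2]
grip_width: 49.0
```

Request:
step_arm(
  targets=[
    [[0.005,0.0,0.0,0],[0.012,0.0,0.0,0],[0.02,0.0,0.0,0],[0.026,0.0,0.0,0],[0.03,0.0,0.0,0]],
  ],
)

```text
time: 12.42
tool_pos: [486.7, -172.5, 141.6]
tcp_rot: [1.287, 1.565, 0.151]
contact_force: [-0.4, 0.2, -1.4]
grip_width: 48.9
```

Run:
```python
from m import *
go(487.5,-174.1,142,(.906,.424))
o=bot.get_obs();c=cap('wrist');rimlid(c,o)
b=cap('side');np.savez('side1.npz',**b);t=cap('top');np.savez('top1.npz',**t)
print(reproj(b,np.array([487.5,-174.1,130])),reproj(t,np.array([487.5,-174.1,150])))
go(487.5,-174.1,142,(.906,.424))
```

```text
t 12.42 pos [ 486.7 -172.5  141.6] F [-0.4  0.2 -1.4] w 48.9 axes [[0.005, 0.907, 0.421], [0.001, 0.421, -0.907], [-1.0, 0.005, 0.002]] 
shift [-0.0004  0.0001  0.0018] turn -0.2 q6 -0.93
rim n 962 z 125.0 fit [ 488.3 -176.6   24.4] extent-centre [ 482.3 -162.2] spans [np.float64(47.6), np.float64(21.5)]
lid n 4527 z 152.0 tilt [ 8.00000e-03 -2.20000e-02  1.51892e+02]
lid edge fit [  70.37  486.18 -173.02   24.5 ]
lid y-range [-25.39152725 -23.29696541] [21.90847275 11.00303459]
tool y,z shift lid->rim fit [0.5 4.1]
tool y,z shift lid->rim ext [  1.1 -11.4]
[274.53031932 249.41719708] [394.91452666 212.67952957]
t 12.57 pos [ 486.8 -172.5  142.4] F [ 0.   0.4 -0.2] w 48.5 axes [[0.006, 0.907, 0.421], [0.001, 0.421, -0.907], [-1.0, 0.006, 0.002]] 
shift [ 0.0004 -0.0001  0.0018] turn -0.2 q6 -0.93
```

Request:
step_arm(
  targets=[
    [[0.0,0.0,0.001,0],[0.001,0.0,0.0018,0],[0.002,0.0,0.0018,0],[0.003,0.0,0.0018,0],[0.004,0.0,0.0018,0]],
  ],
)

```text
time: 12.98
tool_pos: [487.6, -174.2, 138.4]
tcp_rot: [1.221, 1.565, 0.085]
contact_force: [-0.7, 0.4, -0.8]
grip_width: 48.9
```

Run:
```python
from m import *
go(487.5,-174.1,138,(.906,.424))
b=cap('side');u,v=reproj(b,np.array([487.5,-174.1,130])).astype(int);print(u,v)
save('s2.png',cv2.resize(b['color'][v-45:v+55,u-60:u+60],None,fx=6,fy=6,interpolation=cv2.INTER_CUBIC)[:600])
t=cap('top');u,v=reproj(t,np.array([487.5,-174.1,130])).astype(int)
```

```text
t 12.98 pos [ 487.6 -174.2  138.4] F [-0.7  0.4 -0.8] w 48.9 axes [[0.006, 0.907, 0.421], [0.001, 0.421, -0.907], [-1.0, 0.006, 0.002]] 
shift [ 0.0004 -0.0001 -0.0001] turn -0.2 q6 -0.93
274 249
```

View pics/s2.png

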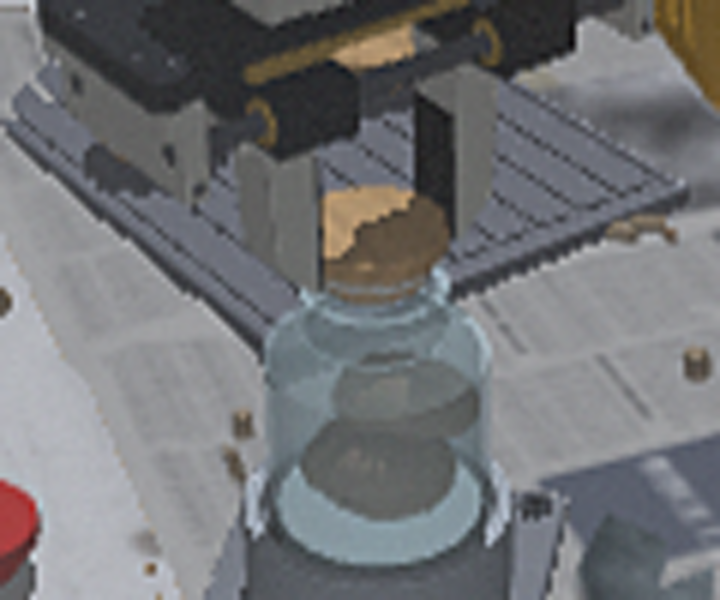

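The side crop shows the lid's disc centred at about column 374 and the jar's rim and body at about 376–378, so they agree to about 1 mm. I'll lower slowly and watch the forces.

Request:
step_arm(
  targets=[
    [[0.001,0.0,0.0,0],[0.002,0.0,0.0,0],[0.003,0.0,0.0,0],[0.0035,0.0,0.0,0],[0.004,0.0,0.0,0]],
  ],
)

```text
time: 13.5
tool_pos: [487.5, -174.0, 134.2]
tcp_rot: [1.287, 1.565, 0.15]
contact_force: [-0.2, -0.1, -0.2]
grip_width: 49.1
```

Request:
step_arm(
  targets=[
    [[0.0003,0.0,0.0,0],[0.0006,0.0,0.0,0],[0.0009,0.0,0.0,0],[0.0012,0.0,0.0,0],[0.0015,0.0,0.0,0]],
  ],
)

```text
time: 13.92
tool_pos: [487.5, -174.0, 132.6]
tcp_rot: [1.28, 1.565, 0.143]
contact_force: [-0.8, -0.3, -0.5]
grip_width: 49.0
```

Request:
step_arm(
  targets=[
    [[0.0003,0.0,0.0,0],[0.0006,0.0,0.0,0],[0.0009,0.0,0.0,0],[0.0012,0.0,0.0,0],[0.0015,0.0,0.0,0]],
  ],
)

```text
time: 14.33
tool_pos: [487.6, -174.0, 131.1]
tcp_rot: [1.275, 1.565, 0.138]
contact_force: [0.4, 0.7, -1.2]
grip_width: 48.8
```

Request:
step_arm(
  targets=[
    [[0.0003,0.0,0.0,0],[0.0006,0.0,0.0,0],[0.0009,0.0,0.0,0],[0.0012,0.0,0.0,0],[0.0012,0.0,0.0,0]],
  ],
)

```text
time: 14.75
tool_pos: [487.6, -174.0, 129.9]
tcp_rot: [1.281, 1.565, 0.144]
contact_force: [0.8, 0.1, -0.8]
grip_width: 49.2
```

Request:
step_arm(
  targets=[
    [[0.0003,0.0,0.0,0],[0.0006,0.0,0.0,0],[0.0009,0.0,0.0,0],[0.0012,0.0,0.0,0],[0.0012,0.0,0.0,0]],
  ],
)

```text
time: 15.17
tool_pos: [487.7, -174.0, 128.8]
tcp_rot: [1.268, 1.565, 0.131]
contact_force: [0.4, 0.6, 1.9]
grip_width: 48.9
```

Request:
step_arm(
  targets=[
    [[0.0003,0.0,0.0,0],[0.0006,0.0,0.0,0],[0.0009,0.0,0.0,0],[0.001,0.0,0.0,0],[0.001,0.0,0.0,0]],
  ],
)

```text
time: 15.58
tool_pos: [487.7, -174.0, 127.8]
tcp_rot: [1.249, 1.565, 0.113]
contact_force: [-0.3, 0.8, 1.5]
grip_width: 48.6
```

Contact at the seal shows about 2.5 N with no side load. Now I'll release, rise, shut the fingers and press from above.

Request:
step_arm(
  targets=[
    [[0.0,0.0,0.0,0],[0.0,0.0,0.0,0],[0.0,0.0,0.0,0],[0.0,0.0,0.0,0],[0.0,0.0,0.0,0]],
  ],
  jaw=0.3,
)

```text
time: 16.0
tool_pos: [487.6, -174.0, 127.7]
tcp_rot: [1.269, 1.565, 0.133]
contact_force: [0.3, 0.0, -0.3]
grip_width: 64.1
```

Request:
step_arm(
  targets=[
    [[-0.003,0.0,0.0,0],[-0.009,0.0,0.0,0],[-0.016,0.0,0.0,0],[-0.022,0.0,0.0,0],[-0.025,0.0,0.0,0]],
  ],
)

```text
time: 16.42
tool_pos: [488.1, -174.3, 154.2]
tcp_rot: [1.11, 1.563, -0.026]
contact_force: [1.2, 0.2, 0.1]
grip_width: 64.0
```

Request:
step_arm(
  targets=[
    [[0.0,0.0,0.0,0],[0.0,0.0,0.0,0],[0.0,0.0,0.0,0],[0.0,0.0,0.0,0],[0.0,0.0,0.0,0]],
  ],
  jaw=1,
)

```text
time: 16.83
tool_pos: [487.9, -174.3, 153.9]
tcp_rot: [1.146, 1.564, 0.01]
contact_force: [-0.7, -0.5, -0.5]
grip_width: 35.6
```

Request:
step_arm(
  targets=[
    [[0.001,0.0,0.0,0],[0.002,0.0,0.0,0],[0.003,0.0,0.0,0],[0.004,0.0,0.0,0],[0.005,0.0,0.0,0]],
  ],
)

```text
time: 17.25
tool_pos: [487.9, -174.2, 148.7]
tcp_rot: [1.165, 1.564, 0.029]
contact_force: [0.1, -0.8, 0.2]
grip_width: 2.8
```

Run:
```python
from m import *
o=bot.get_obs();c=cap('wrist');W=world(c);z=W[...,2]
k=(c['color'][...,0].astype(int)-c['color'][...,2]>50)&(np.hypot(W[...,0]-488,W[...,1]+174)<35)&(z>120)
L=W[k];s=np.linalg.lstsq(np.c_[L[:,:2]-[488,-174],np.ones(len(L))],L[:,2],rcond=None)[0]
print(len(L),'lid plane',s.round(3),np.percentile(L[:,2],[5,50,95]).round(1));print(disc(c,488,-174,s[2],25,half=lambda t:abs((t-2.0+np.pi)%(2*np.pi)-np.pi)<1.1))
go(487.5,-174,144,(.906,.424))
```

```text
4435 lid plane [ -0.972   3.408 120.974] [137.7 139.6 240.6]
[  80.16  490.5  -180.     25.5 ]
t 17.3 pos [ 487.8 -174.2  148.5] F [-0.5  0.3  0.3] w 1.3 axes [[0.007, 0.907, 0.421], [0.0, 0.421, -0.907], [-1.0, 0.006, 0.002]] 
shift [ 0.0045 -0.0002 -0.0003] turn -0.2 q6 -0.93
```

Request:
step_arm(
  targets=[
    [[0.0015,0.0,0.0,0],[0.003,0.0,0.0,0],[0.0045,0.0,0.0,0],[0.006,0.0,0.0,0],[0.007,0.0,0.0,0]],
  ],
  jaw=1,
)

```text
time: 17.72
tool_pos: [487.8, -174.2, 141.3]
tcp_rot: [1.198, 1.564, 0.062]
contact_force: [1.1, 0.0, -0.3]
grip_width: 0.4
```

Request:
step_arm(
  targets=[
    [[0.0004,0.0,0.0,0],[0.0008,0.0,0.0,0],[0.0012,0.0,0.0,0],[0.0016,0.0,0.0,0],[0.002,0.0,0.0,0]],
  ],
)

```text
time: 18.13
tool_pos: [487.9, -174.2, 139.4]
tcp_rot: [1.166, 1.564, 0.029]
contact_force: [-1.0, 0.7, 2.3]
grip_width: 0.9
```

Request:
step_arm(
  targets=[
    [[0.0004,0.0,0.0,0],[0.0008,0.0,0.0,0],[0.0012,0.0,0.0,0],[0.0012,0.0,0.0,0],[0.0012,0.0,0.0,0]],
  ],
)

```text
time: 18.55
tool_pos: [487.9, -174.3, 138.3]
tcp_rot: [1.155, 1.564, 0.018]
contact_force: [-0.3, -0.1, 2.1]
grip_width: 0.5
```

Request:
step_arm(
  targets=[
    [[0.0006,0.0,0.0,0],[0.0012,0.0,0.0,0],[0.0018,0.0,0.0,0],[0.0024,0.0,0.0,0],[0.003,0.0,0.0,0]],
  ],
)

```text
time: 18.97
tool_pos: [488.1, -174.3, 135.4]
tcp_rot: [1.131, 1.564, -0.005]
contact_force: [-0.2, 0.7, 5.0]
grip_width: 0.3
```

Request:
step_arm(
  targets=[
    [[0.0006,0.0,0.0,0],[0.0012,0.0,0.0,0],[0.0018,0.0,0.0,0],[0.0024,0.0,0.0,0],[0.003,0.0,0.0,0]],
  ],
)

```text
time: 19.38
tool_pos: [488.2, -174.4, 132.6]
tcp_rot: [1.101, 1.563, -0.036]
contact_force: [-1.4, 0.4, 5.9]
grip_width: 0.5
```

Request:
step_arm(
  targets=[
    [[0.0005,0.0,0.0,0],[0.001,0.0,0.0,0],[0.0015,0.0,0.0,0],[0.002,0.0,0.0,0],[0.002,0.0,0.0,0]],
  ],
)

```text
time: 19.8
tool_pos: [488.3, -174.4, 131.0]
tcp_rot: [1.078, 1.563, -0.059]
contact_force: [-1.3, 0.8, 7.0]
grip_width: 0.2
```

Request:
step_arm(
  targets=[
    [[0.0005,0.0,0.0,0],[0.001,0.0,0.0,0],[0.0015,0.0,0.0,0],[0.002,0.0,0.0,0],[0.002,0.0,0.0,0]],
  ],
)

```text
time: 20.22
tool_pos: [488.4, -174.4, 129.5]
tcp_rot: [1.058, 1.562, -0.079]
contact_force: [-1.8, 1.1, 8.2]
grip_width: 0.1
```

Request:
step_arm(
  targets=[
    [[0.0005,-0.0001,0.0,0],[0.001,-0.0002,0.0,0],[0.0015,-0.0003,0.0,0],[0.002,-0.0003,0.0,0],[0.002,-0.0003,0.0,0]],
  ],
)

```text
time: 20.63
tool_pos: [488.5, -174.4, 128.1]
tcp_rot: [1.048, 1.561, -0.088]
contact_force: [-0.6, 0.8, 9.4]
grip_width: 0.1
```

Request:
step_arm(
  targets=[
    [[0.0005,-0.0001,0.0,0],[0.001,-0.0002,0.0,0],[0.0015,-0.0003,0.0,0],[0.0015,-0.0003,0.0,0],[0.0015,-0.0003,0.0,0]],
  ],
)

```text
time: 21.05
tool_pos: [488.6, -174.4, 127.3]
tcp_rot: [1.046, 1.56, -0.09]
contact_force: [-0.8, 1.9, 9.7]
grip_width: 0.0
```

Request:
step_arm(
  targets=[
    [[0.0005,-0.0001,0.0,0],[0.001,-0.0002,0.0,0],[0.0015,-0.0003,0.0,0],[0.002,-0.0003,0.0,0],[0.002,-0.0003,0.0,0]],
  ],
)

```text
time: 21.47
tool_pos: [488.3, -174.4, 125.7]
tcp_rot: [1.051, 1.56, -0.085]
contact_force: [-1.4, 1.5, 7.8]
grip_width: 0.6
```

Run:
```python
from m import *
o=bot.get_obs();c=cap('wrist');W=world(c);z=W[...,2];print(o['tool_pos'].round(1),o['contact_force'].round(1))
near=np.hypot(W[...,0]-488,W[...,1]+176)<30
br=(c['color'][...,0].astype(int)-c['color'][...,2]>50)
print('lid top z',np.percentile(z[near&br&(z<150)],[5,25,50,75,95]).round(1))
zz=z[(np.hypot(W[...,0]-488,W[...,1]+176)<45)&~br];print(np.histogram(zz,np.arange(70,140,3)))
```

```text
[ 488.3 -174.4  125.7] [-1.4  1.5  7.8]
lid top z [122.6 124.2 124.7 125.1 125.7]
(array([  76,   75,   89,   80,   89,   92,  277, 1179, 1243, 1086,  713,
        113,  120,  129,  137,  221,   71,   46,   65,   70,  112,  140,
        195]), array([ 70,  73,  76,  79,  82,  85,  88,  91,  94,  97, 100, 103, 106,
       109, 112, 115, 118, 121, 124, 127, 130, 133, 136, 139]))
```

The force dropped from about 10 N to 7.8 N while still descending, so the seal has slipped. I'll press a little more to make sure the lid is home.

Request:
step_arm(
  targets=[
    [[0.0005,-0.0001,0.0,0],[0.001,-0.0002,0.0,0],[0.0015,-0.0003,0.0,0],[0.002,-0.0003,0.0,0],[0.0025,-0.0003,0.0,0]],
  ],
)

```text
time: 21.93
tool_pos: [488.3, -174.4, 123.8]
tcp_rot: [1.053, 1.559, -0.083]
contact_force: [-1.8, 1.5, 8.9]
grip_width: 0.4
```

Request:
step_arm(
  targets=[
    [[0.0005,-0.0001,0.0,0],[0.001,-0.0002,0.0,0],[0.0015,-0.0003,0.0,0],[0.002,-0.0003,0.0,0],[0.0025,-0.0003,0.0,0]],
  ],
)

```text
time: 22.35
tool_pos: [488.3, -174.5, 122.1]
tcp_rot: [1.048, 1.558, -0.089]
contact_force: [-2.2, 1.9, 10.9]
grip_width: 0.3
```

The force–height relation (0.8 N/mm) now fits a lid that sits about 6 mm deeper. Backing off to check.

Request:
step_arm(
  targets=[
    [[-0.002,0.0,0.0,0],[-0.005,0.0,0.0,0],[-0.008,0.0,0.0,0],[-0.011,0.0,0.0,0],[-0.013,0.0,0.0,0]],
  ],
)

```text
time: 22.77
tool_pos: [488.1, -174.3, 135.0]
tcp_rot: [1.067, 1.558, -0.069]
contact_force: [-0.9, -0.6, -0.3]
grip_width: 0.7
```

Request:
step_arm(
  targets=[
    [[-0.005,0.0,0.0,0],[-0.015,0.0,0.005,0],[-0.03,0.0,0.02,0],[-0.05,0.0,0.04,0],[-0.06,0.0,0.06,0]],
  ],
)

```text
time: 23.18
tool_pos: [513.4, -229.4, 197.4]
tcp_rot: [1.001, 1.556, -0.135]
contact_force: [0.6, -0.7, 0.6]
grip_width: -0.1
```

Request:
step_arm(
  targets=[
    [[0.0,0.0,0.0,0],[0.0,0.0,0.0,0],[0.0,0.0,0.0,0],[0.0,0.0,0.0,0],[0.0,0.0,0.0,0]],
  ],
)

```text
time: 23.6
tool_pos: [512.7, -228.4, 196.7]
tcp_rot: [1.073, 1.558, -0.062]
contact_force: [-0.2, 1.1, 0.4]
grip_width: 0.7
```

Run:
```python
from m import *
o=bot.get_obs();c=cap('wrist');W=world(c);z=W[...,2];print(o['tool_pos'].round(1),o['contact_force'].round(1))
br=(c['color'][...,0].astype(int)-c['color'][...,2]>40)
L=W[br&(np.hypot(W[...,0]-488,W[...,1]+175)<24)&(z>120)&(z<150)]
s=np.linalg.lstsq(np.c_[L[:,:2]-L[:,:2].mean(0),np.ones(len(L))],L[:,2],rcond=None)[0]
print('wrist lid',len(L),s.round(3),np.percentile(L[:,2],[5,50,95]).round(1),'disc',disc(c,488,-175,134,25))
J=W[~br&(z>60)&(z<120)&(np.hypot(W[...,0]-488,W[...,1]+175)<45)];print('body ext',J[:,:2].min(0).round(1),J[:,:2].max(0).round(1))
C=W[(abs(z-40)<3)&(np.hypot(W[...,0]-488,W[...,1]+175)<55)];print('collar',fit(C[:,:2]),len(C))
Rd=W[(np.hypot(W[...,0]-488,W[...,1]+175)<90)&(abs(z-8)<3)];print('foot z',np.median(Rd[:,2]))
t=cap('side');W=world(t);z=W[...,2];br=(t['color'][...,0].astype(int)-t['color'][...,2]>40)
L=W[br&(np.hypot(W[...,0]-487,W[...,1]+173)<32)&(z>115)];print('side lid z',len(L),np.percentile(L[:,2],[5,25,50,75,95]).round(1))
```

```text
[ 512.7 -228.4  196.7] [-0.2  1.1  0.4]
wrist lid 4434 [ 0.00000e+00 -2.00000e-03  1.33355e+02] [132.3 133.4 134.5] disc [ 107.36  488.5  -175.5    24.5 ]
body ext [ 450.6 -213.1] [ 525.7 -137.5]
collar (np.float64(488.5883831830192), np.float64(-176.78145593249405), np.float64(45.51299055420606)) 472
foot z 7.2604356316833645
side lid z 260 [132.1 132.9 133.5 134.  135. ]
```

Run:
```python
from m import *
t=cap('top')
for n,x,y in(('b1',544,181),('b2',497.5,223.5),('b3',440.5,197),('b4',443.5,134)):print(n,disc(t,x,y,31,31)[1:3]-[x,y])
print(bot.close_job())
```

```text
b1 [ 1.5 -0.5]
b2 [ 0.  -0.5]
b3 [ 0.5 -0.5]
b4 [0. 0.]
the job is handed in; nothing more can be done
None
```

I slid the small lid about 94 mm out of the horseshoe with a light fingertip press (5–7 N). I then picked it up, set it in the jar's mouth, let go, pressed it home from above with shut fingers and retreated. The job is handed in at about 24 s; no verdict was reported.

**Seating:**
- The seal slipped: force reached about 10 N, fell to 7.8 N while the finger was still going down, then rose to a peak of 10.9 N on the final press. With the jar's own weight that is about 18 N on the rest, under the 25 N limit.
- The lid's top then stood at z = 133.4 mm in both the wrist and side cameras, against 134 mm expected. That is 8.2 mm above the rim as the wrist camera had read it, where 8 mm means fully home.
- The lid is level to about 0.002 rad and centred on the jar's body within about 0.5 mm.

**Large lids:** the top camera shows b2–b4 within about 0.7 mm of their starting positions. b1 reads about 1.6 mm off, which is within the 4 mm limit.

**Disagreement:** the wrist and top cameras differed by about 3 mm in absolute position. I used same-camera differences to line up the lid and jar, with rough corrections for the cameras' offsets.

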